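# Mesh the splined drive key and hold it home

### The job

Slide the blue-handled splined key straight up out of its slotted rack, turn it until its four splines line up with the grooves of the blue drive head, and push it fully home against the head's spring, collar down on the steel face. Finish while still gripping the key and pressing it home: do not let go. Leave the orange-handled key in the rack and do not disturb the grease tin or the bearing ring.

Things in the scene. Friction and masses are not known exactly. Their poses are not given: they have to be found in the camera images.
- key_center (a point): middle of the loose blue-handled key (0.17 kg, 108 mm tall, upright), on its axis, 54 mm above its nose tip; z up the axis. The blue handle is a flat plate: 70 mm wide along this y, 8 mm thick along this x, from 16 mm below this point to 54 mm above; pinch it across its thickness near the top edge. Below: a dark collar, 40 mm diameter, 16 to 20 mm below this point, then the stem
- key_tip (a point): nose tip of the blue key's steel stem, same axes. From here up: a plain tapered nose, 14.4 mm diameter, 10 mm long; then four splines pointing along +x, -x, +y, -y, each 6 mm wide, reaching 13 mm from the axis, 10 to 34 mm above this point; then the collar. Four-fold symmetric: any quarter turn fits
- spare_center (a point): the orange-handled key in the other slot of the rack: same sizes, but a plain round stem of 24 mm diameter; same point and axes as the blue key's. Not needed; it stays in the rack
- rack: fixed rack, 136 mm (x) by 94 mm (y), two black rails 82 mm high along x; origin: centre of underside. Two slots at x = -32 and +32 mm, 10 mm wide, hold the side edges of the handle plates, plate faces along the rack's x; plates stand 40 mm out of the rails. The 49 mm gap between the rails is open for stem and fingers. Slots are swapped at random; a key must rise 68 mm to clear the rails
- mouth (a point): centre of the bore mouth on the upper steel face of the fixed drive head (round blue housing, 68 mm diameter, on a grey 96 mm square base), 60 mm above the bench, z up. Four grooves, 8 mm wide, reaching 14.5 mm from the axis, run down from the face along +x, -x, +y, -y of this point; a yellow stroke marks each. Key home: its collar lies on the face, its centre 20 mm above this point
- plunger (a joint): spring plunger down in the bore: 0 m as it stands, grows as it is pushed down; the nose meets it 9 mm before home, and it reads 0.009 with the key home (stop at 0.012). It pushes back with 4 N at 0 and about 9.5 N at home, and lifts a key that is let go. A small green tab on the outside of the head moves with it
- grease_tin: loose grease tin, 64 mm diameter, 31 mm high, grey lid and teal side; origin at the centre of its underside; a bystander
- bearing_ring: loose steel bearing ring, 52 mm diameter, 15 mm high; origin at the centre of its underside; a bystander
There are look-alikes about, which are no part of the job. There is more than one size of the part that bears key_center; the job needs the smaller.

How it is judged (in metres and radians):
On the way, in this order (a step that is already met when the one before it is completed fails the run):
1. the blue key has been lifted out of the rack, nose above the rails (height (world z) of key_center above 0.132 m), for 0.1 s.
2. the blue key's splines have entered the grooves by at least 6 mm (horizontal distance between key_center and mouth below 0.006 m and z of key_center in the frame of mouth below 0.038 m), for 0.1 s.
At the end, for the whole second after the job is handed in: The gripper still holds the blue key, which is upright (within 0.08 rad), on the bore's axis within 4 mm, splines in the grooves, its collar within 2.5 mm of the steel face and the spring plunger held down by at least 5.5 mm; the orange key is still down in the rack (horizontal distance between key_center and mouth below 0.004 m and z of key_center in the frame of mouth below 0.0225 m and angle between key_center's own z axis and vertical below 0.08 rad and (angle between the x axis of key_center and the x axis of mouth, either way round below 0.2 rad or angle between the x axis of key_center and the y axis of mouth, either way round below 0.2 rad) and value of joint plunger above 0.0055 m and contact force between the fingers and key above 1 N and height (world z) of spare_center below 0.078 m); the arm keeps its last pose, push and grip.
It fails at once if the orange key is lifted or shifted by more than 20 mm (distance of spare_center from where it was at the start of the episode above 0.02 m).
It fails at once if the grease tin is moved by more than 20 mm (distance of grease_tin from where it was at the start of the episode above 0.02 m).
It fails at once if the bearing ring is moved by more than 20 mm (distance of bearing_ring from where it was at the start of the episode above 0.02 m).
It also fails if it takes over 45 s, if anything falls off the work surface, if the arm or the gripper's body presses on something with over 40 N, if the wrist force passes 120 N, or if a joint passes its speed limit or range.

### The arm

A 6-joint arm with a two-finger parallel gripper is mounted at the origin on a cart in front of the work surface, level with it; the furniture and walls round the work are solid. World frame = base frame: x ahead of the robot, y to its left, z up, the work surface at z = 0. Lengths are in mm, angles in rad, forces in N, time in s.
With the tool pointing down it reaches from about 375 to 925 mm from the base axis. Payload 5.7 kg.
Tool frame: the origin (TCP) lies between the finger pads; the fingertips stand robot.tip_reach ahead of it and the grasp point (between the pads) lies 3 mm ahead of it (robot.tip_reach is the distance from the TCP to the fingertips, in mm); z points along the fingers, y is the direction in which the jaws open and shut (so a half turn about z gives the same grasp; the last joint's range is limited). The gripper opens to 88 mm and grips with 3 to 60 N. Pads are 20 mm wide; open, the fingers measure 115 mm over their backs; the gripper's body (75 mm by 178 mm) begins 61 mm behind the grasp point.
Start: joints at [1.03, 0.359, 1.51, -0, 1.272, -0.115], TCP at [247.82, 546.398, 244.623] pointing down, gripper open.
Joint ranges: [-2.97, 2.97], [-1.01, 2.36], [0.21, 2.38], [-0.96, 4.11], [0.2, 2.71], [-2.98, 2.98]. Speed limits (rad/s): [2.39, 2.39, 3.14, 3.14, 3.14, 3.14].

### API

Orientations are given as a unit quaternion [x, y, z, w].
In Python, from rig import sense, vision, robot gives the robot as it stands.
- The arm moves only by the tool arm_command, never from a script. Its argument "plan" is a list of rows, each a list of 3 entries, a list of its own where there are three numbers: the shift along the world's x, y, z in mm, then the turn, a rotation vector about the world's x, y, z in rad, then the closure, from 0 (fully open) to 1 (shut). A call has 1 to 5 rows; each row shifts and turns the commanded pose from where the row before left it; what a row does not reach is not made up. A row lasts 1/10 s, in which the tool goes at most 50 mm and 8.59 degrees, less where a joint would pass 70% of its speed; a pose out of reach is approached as far as the arm can. A call with a gripper value outside its range is refused whole. The fingers move at their own pace and stop on an object; "grip_force" is the grip in N (left out, the last holds). Time passes only in rows, so rows that do not move let the fingers close. It gives the time, the measured TCP pose, the force and the opening at its end, in the units of the state.
- sense(): the state, without advancing time (a new reading comes with each control period).
- vision.camera(name): name is "scene" or "top" or "wrist"; returns (picture, depth): 400x640x3 uint8, red, green, blue; 400x640 float32, mm along the optical axis (not along the pixel's ray), 0 where there is no reading.
- vision.calibration(name): a dict with "fx", "fy", "cx", "cy" (pixels), "eye" and "attitude" of the camera in the world. Camera axes: x right, y down, z forward; pixel columns grow to the right and rows downward; lengths in mm; the calibration is good to about 2 mm. A picture is of the moment at which its call begins: read the wrist's pose just before it. calibration takes no time and is no camera call; for the wrist camera it gives the pose at the moment of the call.
- robot.finish_job(): hands the job in, once; it reports no verdict.
The state is a dict: "time_s": time; "joint_positions": joint angles; "qd": joint speeds; "joint_torque": joint torques, N m; "eef_pos": TCP position; "eef_rot": TCP orientation; "ft_force": force on the tool from outside, world axes, zero at the start; "moment": the same for the moment, N m; "gripper_width": finger opening in mm.
Only numpy, scipy, OpenCV 4.12 (cv2) and the standard library are available. Lean on these libraries where they do the work, as an engineer would, in place of code of your own. Each camera call takes 0.05 s, during which the arm holds its last target. There are 200 camera calls.

## Working session

There is one attempt and no reset: what is moved stays moved. The work goes in short steps, Python scripts to look and compute and a tool call to move; the robot and the scene stay as the last step left them, time stands still between calls to the robot, and variables do not carry over. Pictures are saved under pics/ and viewed, about 8 in all and at most 12, crops included, and the job is handed in when it is done.

Besides the shell and the picture viewer there is one more tool, called after "Request:" as name(argument=value, ...), one argument or row to a line, values as JSON. arm_command: Moves the arm, as the interface text tells. Its arguments: {"type":"object","properties":{"plan":{"type":"array"},"grip_force":{"type":"number"}},"required":["plan"]}

```bash
mkdir -p pics; cat > h.py <<'E'
import numpy as np,cv2
from scipy.spatial.transform import Rotation as R
from rig import sense,vision,robot
def cap(n):
    c=vision.calibration(n); p,d=vision.camera(n); return p,d,c
def rot(c):
    a=np.array(c["attitude"],float); return a if a.shape==(3,3) else R.from_quat(a).as_matrix()
def world(d,c):
    v,u=np.mgrid[:d.shape[0],:d.shape[1]]
    P=np.stack([(u-c["cx"])/c["fx"]*d,(v-c["cy"])/c["fy"]*d,d],-1)
    W=P@rot(c).T+np.array(c["eye"]); W[d<=0]=np.nan; return W
def save(n,p): cv2.imwrite("pics/"+n+".png",p[...,::-1])
E
python3 - <<'E'
from h import *
s=sense();print(s,robot.tip_reach)
for n in("scene","top"):
    p,d,c=cap(n);print(c);save(n,p);np.savez(n+".npz",p=p,d=d,W=world(d,c))
E
```

```text
{'time_s': 0.0, 'joint_positions': array([ 1.02992432e+00,  3.59515853e-01,  1.51144315e+00,  4.64681623e-05,
        1.27250087e+00, -1.15078211e-01]), 'qd': array([ 8.30126187e-05, -8.85532279e-04, -1.95662900e-03,  1.16930111e-03,
        4.03337703e-04,  1.54204635e-04]), 'joint_torque': array([-2.95685168e-04, -5.15379846e+01, -2.70738262e+01,  6.74129021e-02,
        3.48030380e-02, -8.87564693e-05]), 'eef_pos': array([247.46492462, 545.86644012, 243.79903036]), 'eef_rot': array([ 2.11298881e-01,  9.77421051e-01, -8.76689784e-04, -3.21757662e-04]), 'ft_force': array([-0.7468949 , -0.11991821,  0.35350902]), 'moment': array([ 0.02756637, -0.05145714,  0.00021784]), 'gripper_width': 87.69348087419944} 22.0
{'fx': 415.79015125996375, 'fy': 415.79015125996375, 'cx': 325.5422207539526, 'cy': 206.15902919567168, 'eye': array([ 178.65674502, -212.95272487,  705.78087695]), 'attitude': array([ 0.85347358, -0.37009108,  0.14957014, -0.33502866])}
{'fx': 483.4598985487466, 'fy': 483.4598985487466, 'cx': 321.64146403561347, 'cy': 201.99753544784218, 'eye': array([496.72319116, 181.13821377, 992.60022408]), 'attitude': array([ 0.71626323, -0.69520891,  0.04169295, -0.04374082])}
```

View pics/scene.png

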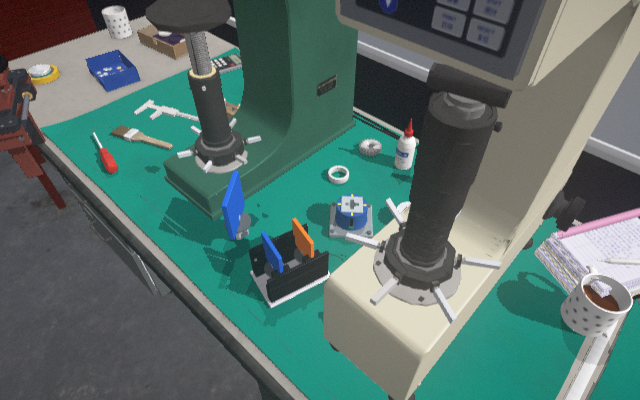

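View pics/top.png

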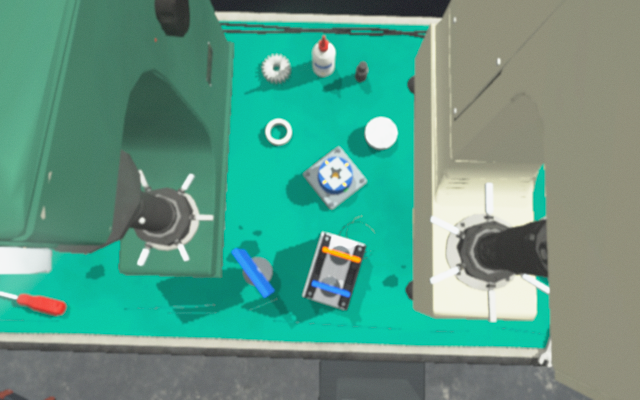

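The candidates for the blue key are the tall blue plate standing loose on the bench, top (252,272), and the shorter blue plate in the rack, top (331,289). The orange key at (341,254) is the spare. I choose the rack one, since it is smaller and slotted, and check it in a crop with its measurements.

```bash
python3 - <<'E'
from h import *
D=np.load("top.npz");p,W,d=D["p"],D["W"],D["d"]
S=np.load("scene.npz")
a=cv2.resize(p[135:320,225:410],(600,600),interpolation=3); save("crop1",a)
h=cv2.cvtColor(p,cv2.COLOR_RGB2HSV)
def rep(name,m,W=W):
    Q=W[m];Q=Q[~np.isnan(Q[:,0])]
    if len(Q)<5: print(name,len(Q));return
    xy=Q[:,:2].astype(np.float32); r=cv2.minAreaRect(xy)
    print(name,len(Q),"med",np.median(Q,0).round(1),"zmax",Q[:,2].max().round(1),"rect",np.round(r[0],1),np.round(r[1],1),round(r[2],1))
z=W[...,2]
box=np.zeros(z.shape,bool);box[225:315,300:372]=1
for n,lo,hi in(("blue",105,125),("orange",5,22)):
    m=box&(h[...,0]>lo)&(h[...,0]<hi)&(h[...,1]>120)&(z>108);rep(n,m)
rep("rails",box&(z>72)&(z<95))
b2=np.zeros(z.shape,bool);b2[140:215,295:375]=1
rep("headtop",b2&(z>52)&(z<70)); rep("base",b2&(z>6)&(z<30))
rep("yellow",b2&(h[...,0]>15)&(h[...,0]<35)&(h[...,1]>80)&(z>50))
b3=np.zeros(z.shape,bool);b3[225:310,225:285]=1
rep("bigblue",b3&(h[...,0]>105)&(h[...,0]<125)&(h[...,1]>120)&(z>60))
for n,(u,v) in dict(ring=(268,132),tin=(381,133)).items():
    b=np.zeros(z.shape,bool);b[v-25:v+25,u-25:u+25]=1;rep(n,b&(z>8)&(z<45))
# obstacle height map: max z on 50mm grid, both cams
Q=np.concatenate([W.reshape(-1,3),S["W"].reshape(-1,3)]);Q=Q[~np.isnan(Q[:,0])]
print("cols y",list(range(650,-200,-50)))
for x in range(150,800,50):
    print(x,[int(np.max(q)) if len(q:=Q[(abs(Q[:,0]-x)<25)&(abs(Q[:,1]-y)<25),2]) else -1 for y in range(650,-200,-50)])
E
```

```text
blue 101 med [449.4 165.9 121.1] zmax 125.4 rect [448.6 165.3] [69.6  8. ] 74.4
orange 91 med [510.  147.9 121. ] zmax 126.1 rect [510.2 148.3] [69.  8.] 74.2
rails 768 med [476.  153.2  81.4] zmax 94.8 rect [479.5 156.8] [ 84.1 124.9] 74.5
headtop 819 med [668.4 161.4  58.5] zmax 64.0 rect [669.7 161.1] [66.4 66.8] 1.8
base 1238 med [662.4 161.   13.5] zmax 29.7 rect [687.6 139.2] [ 96.2 152.9] 40.0
yellow 19 med [651.8 177.3  58. ] zmax 60.9 rect [668.2 160.3] [43.1 42.6] 83.6
bigblue 333 med [470.3 299.1 117.8] zmax 155.9 rect [472.  304.4] [93.9 11.6] 38.4
ring 236 med [762.  280.8  14.1] zmax 21.1 rect [761.8 280.8] [50.8 49.9] 2.3
tin 804 med [759.9  70.9  30.1] zmax 36.0 rect [761.1  70.1] [63. 64.] 47.8
cols y [650, 600, 550, 500, 450, 400, 350, 300, 250, 200, 150, 100, 50, 0, -50, -100, -150]
150 [-794, -791, -791, -793, -795, -794, -784, -791, -792, -699, -692, -692, -692, -691, -691, -694, -695]
200 [-795, -795, -796, 305, 344, -1, -1, -1, -1, -1, -1, -1, -1, -1, -1, -1, -1]
250 [-794, 311, 400, 399, 345, -797, -1, -1, -1, -1, -1, -1, -1, -1, -1, -1, -1]
300 [1, 345, 402, 399, 1, 2, 1, 1, 1, 1, 0, 1, 1, 1, 1, 1, 2]
350 [5, 5, 7, 4, 5, 4, 4, 3, 4, 4, 4, 4, 4, 4, 5, 4, 6]
400 [4, 4, 5, 6, 4, 5, 4, 4, 5, 47, 85, 9, 3, 692, 609, 622, 629]
450 [5, 17, 71, 71, 71, 70, 56, 155, 154, 125, 127, 84, 4, 698, 255, 256, 624]
500 [4, 3, 406, 409, 622, 658, 154, 154, 4, 124, 126, 124, 4, 701, 517, 516, 610]
550 [10, 105, 406, 407, 410, 661, 4, 4, 4, 85, 84, 81, 5, 705, 482, 505, 596]
600 [0, -1, 405, 406, 409, 659, 4, 4, 4, 15, 19, 4, 6, 708, 256, 255, 582]
650 [-1, -1, 108, 404, 649, 653, 5, 4, 12, 63, 62, 51, 4, 711, 512, 508, 569]
700 [22, -1, 365, 378, 644, 642, 4, 4, 4, 63, 63, 17, 3, 688, -1, -1, 547]
750 [52, -1, 363, 376, 389, 579, 455, 21, 18, 5, 19, 34, 35, 598, -1, -1, 517]
```

View pics/crop1.png

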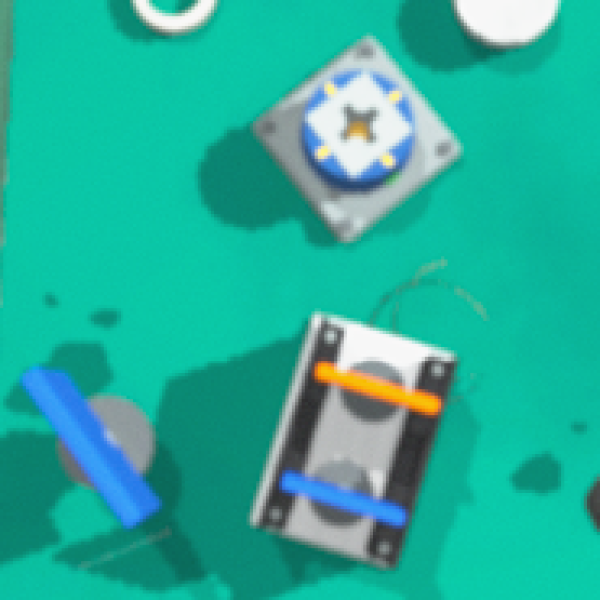

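The crop shows the rack's blue plate at crop (343,499), 70x8 mm, and the orange plate at (378,388). The loose blue key at (90,447) is 94x12 mm, so it is the larger decoy and the rack one is right. The head is at (358,125), with its strokes turned to about 38-40°. Moving to hover over the rack.

Request:
arm_command(
  plan=[
    [[8,-38,0],[0,0,-0.129],0.3],
    [[8,-38,0],[0,0,-0.129],0.5],
    [[9,-38,0],[0,0,-0.129],0.55],
    [[10,-38,0],[0,0,-0.129],0.55],
    [[12,-38,0],[0,0,-0.129],0.55],
  ],
)

```text
time_s: 0.6
eef_pos: [294.4, 354.7, 244.3]
eef_rot: [0.512, 0.859, -0.0, -0.0]
ft_force: [0.3, -0.2, -0.3]
gripper_width: 51.3
```

Request:
arm_command(
  plan=[
    [[18,-38,0],[0,0,-0.129],0.55],
    [[20,-38,0],[0,0,-0.129],0.55],
    [[25,-35,0],[0,0,-0.129],0.55],
    [[30,-30,0],[0,0,-0.129],0.55],
    [[30,-28,0],[0,0,-0.129],0.55],
  ],
)

```text
time_s: 1.1
eef_pos: [418.2, 185.7, 244.6]
eef_rot: [0.758, 0.652, -0.0, -0.0]
ft_force: [0.3, 0.0, -0.1]
gripper_width: 39.6
```

Request:
arm_command(
  plan=[
    [[31,-21,0],[0,0,-0.127],0.55],
    [[0,0,0],[0,0,0],0.55],
    [[0,0,0],[0,0,0],0.55],
  ],
)

```text
time_s: 1.4
eef_pos: [448.7, 165.9, 244.2]
eef_rot: [0.797, 0.604, -0.001, -0.001]
ft_force: [-0.4, 0.2, -0.9]
gripper_width: 39.1
```

```bash
cat > look.py <<'E'
from h import *
def axis(s):  # tool y angle deg
    t=R.from_quat(s["eef_rot"]).as_matrix(); return np.degrees(np.arctan2(t[1,1],t[0,1])), t[:,2]
def fit(Q):
    r=cv2.minAreaRect(Q[:,:2].astype(np.float32)); return np.round(r[0],1),np.round(r[1],1),round(r[2],1),np.median(Q,0).round(1)
def colmask(p,lo,hi,s=120):
    h=cv2.cvtColor(p,cv2.COLOR_RGB2HSV); return (h[...,0]>lo)&(h[...,0]<hi)&(h[...,1]>s)
E
python3 - <<'E'
from look import *
s=sense();print(s["eef_pos"],axis(s))
p,d,c=cap("wrist");save("w1",p);W=world(d,c);z=W[...,2];print(c["eye"])
for n,lo,hi in(("blue",105,125),("orange",5,22)):
    m=colmask(p,lo,hi)&(z>112)&(z<135)&(W[...,0]<600)&(W[...,1]<230);print(n,m.sum(),fit(W[m]) if m.sum()>5 else 0)
m=colmask(p,20,35,100)&(z>50)&(z<75);print("yel",m.sum())
E
```

```text
[448.69423104 165.93424426 244.16895544] (np.float64(-15.620313128289839), array([-1.53645015e-03,  1.00697278e-04, -9.99998815e-01]))
[469.50046231 238.94281992 383.65530081]
blue 222 (array([447.2, 163.2]), array([68.5,  8. ]), 74.4, array([448.7, 178.3, 121.2]))
orange 425 (array([508.4, 145.1]), array([70.4,  8.5]), 74.6, array([506.7, 150. , 120.3]))
yel 108
```

View pics/w1.png

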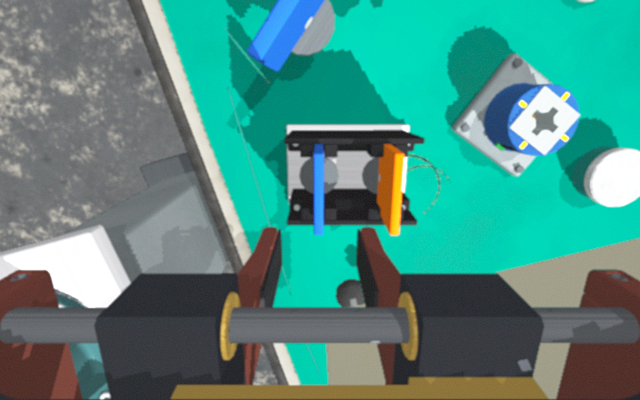

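The wrist view shows the blue plate at (318,188), centred between the fingertips (270/370), and the orange plate at (390,188). Descending with the jaws part open.

Request:
arm_command(
  plan=[
    [[-0.7,-1.6,-40],[0,0,0],0.55],
    [[0,0,-40],[0,0,0],0.55],
    [[0,0,-35],[0,0,0],0.55],
    [[0,0,-21],[0,0,0],0.55],
    [[0,0,0],[0,0,0],0.55],
  ],
  grip_force=30,
)

```text
time_s: 1.95
eef_pos: [444.2, 165.2, 106.2]
eef_rot: [0.796, 0.606, -0.003, -0.002]
ft_force: [-1.0, 0.3, 0.4]
gripper_width: 39.5
```

Request:
arm_command(
  plan=[
    [[0,0,0],[0,0,0],0.8],
    [[0,0,0],[0,0,0],1],
    [[0,0,0],[0,0,0],1],
    [[0,0,0],[0,0,0],1],
    [[0,0,0],[0,0,0],1],
  ],
)

```text
time_s: 2.45
eef_pos: [448.8, 165.0, 109.5]
eef_rot: [0.796, 0.605, 0.001, 0.0]
ft_force: [-0.4, -1.1, 6.0]
gripper_width: 7.9
```

Request:
arm_command(
  plan=[
    [[0,0,0],[0,0,0],1],
    [[0,0,5],[0,0,0],1],
    [[0,0,10],[0,0,0],1],
    [[0,0,15],[0,0,0],1],
    [[0,0,15],[0,0,0],1],
  ],
)

```text
time_s: 2.95
eef_pos: [447.8, 164.7, 154.4]
eef_rot: [0.796, 0.605, -0.0, -0.0]
ft_force: [-0.3, -0.5, -0.6]
gripper_width: 8.1
```

Request:
arm_command(
  plan=[
    [[0,0,15],[0,0,0],1],
    [[0,0,15],[0,0,0],1],
    [[0,0,15],[0,0,0],1],
    [[0,0,5],[0,0,0],1],
    [[0,0,0],[0,0,0],1],
  ],
)

```text
time_s: 3.45
eef_pos: [448.6, 164.9, 204.5]
eef_rot: [0.796, 0.605, 0.001, 0.0]
ft_force: [1.0, -0.4, -1.4]
gripper_width: 7.8
```

```bash
cat >> look.py <<'E'
def head(p,W,name):
    z=W[...,2]; nb=(np.hypot(W[...,0]-668,W[...,1]-161)<42)&(z>48)&(z<70)
    m=colmask(p,20,35,90)&nb; n,l,st,ce=cv2.connectedComponentsWithStats(m.astype(np.uint8))
    T=np.array([W[l==i].mean(0) for i in range(1,n) if st[i,4]>3])
    F=W[nb]; (cx,cy),r=cv2.minEnclosingCircle(F[:,:2].astype(np.float32))
    print(name,"circ",round(cx,1),round(cy,1),round(r,1),"z",np.median(F[:,2]).round(1))
    if len(T)==4:
        C=T.mean(0); v=T-C; a=np.arctan2(v[:,1],v[:,0]); print(" strokes C",C.round(1),"ang",np.degrees(np.angle(np.exp(4j*a).mean())/4).round(2),"r",np.hypot(v[:,0],v[:,1]).round(1))
    else: print(" comps",T.round(1))
def key(p,W,name,box):
    m=colmask(p,103,127,110)&(np.hypot(W[...,0]-box[0],W[...,1]-box[1])<60)&(W[...,2]>box[2])&(W[...,2]<box[2]+90)
    if m.sum()<20: print(name,"key",m.sum());return
    Q=W[m]; print(name,"key",m.sum(),fit(Q),"z",np.percentile(Q[:,2],[1,99]).round(1)); return Q
E
python3 - <<'E'
from look import *
s=sense();print(s["eef_pos"],axis(s),s["time_s"])
for n in("wrist","top","scene"):
    p,d,c=cap(n);save("b_"+n,p);W=world(d,c);head(p,W,n);key(p,W,n,(448,165,140))
    m=colmask(p,5,22)&(W[...,2]>112)&(W[...,2]<135)&(abs(W[...,0]-510)<50)&(W[...,1]<230);print("spare",fit(W[m]) if m.sum()>5 else 0)
E
```

```text
[448.60238204 164.86791531 204.51608302] (np.float64(-15.589044796534191), array([ 1.73362874e-03,  4.10885512e-04, -9.99998413e-01])) 3.45
wrist circ 667.2 157.4 34.5 z 58.3
 strokes C [667.9 157.3  58.1] ang 39.86 r [27.4 27.4 27.7 27.2]
wrist key 2650 (array([447.5, 162.9]), array([69.7, 11.8]), 71.9, array([452.6, 179. , 216.2])) z [156.6 222.5]
spare (array([508.6, 145.9]), array([69. ,  8.4]), 74.6, array([507. , 151.7, 120.1]))
top circ 669.4 160.9 34.1 z 58.3
 comps [[650.9 182.1  57.3]
 [648.  143.2  56.4]]
top key 0
spare (array([510.6, 153.2]), array([59.3,  6.2]), 73.6, array([507.9, 147.7, 121.6]))
scene circ 666.1 158.7 36.0 z 57.1
 comps [[646.8 141.6  57.2]]
scene key 383 (array([441.3, 153. ]), array([46.1, 28.8]), 52.0, array([438.1, 139.4, 189.5])) z [146.5 215.8]
spare (array([507.5, 145.3]), array([68.8,  8.9]), 74.7, array([506.2, 142.8, 119.9]))
```

View pics/b_wrist.png

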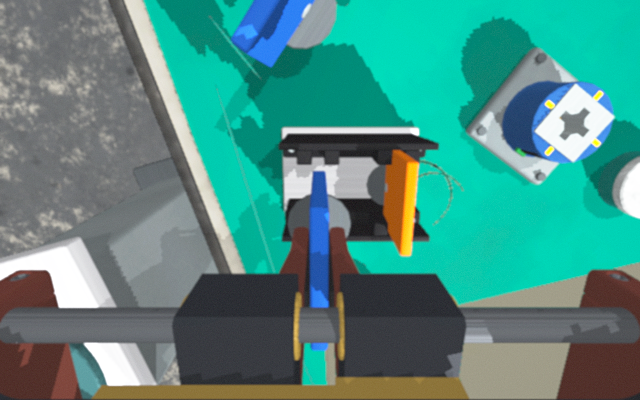

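The key is out of the rack at (318,255), square in the fingers. The head face is at (573,123) with the strokes at 39.9°. I lift higher to clear the orange key, then carry it over while turning -34.5°.

Request:
arm_command(
  plan=[
    [[0,0,20],[0,0,0],1],
    [[0,0,20],[0,0,0],1],
    [[10,0,0],[0,0,-0.05],1],
    [[30,0,0],[0,0,-0.1],1],
    [[35,-1,0],[0,0,-0.1],1],
  ],
)

```text
time_s: 4.1
eef_pos: [522.5, 163.9, 243.0]
eef_rot: [0.866, 0.499, -0.001, -0.0]
ft_force: [0.9, 0.2, -1.0]
gripper_width: 7.5
```

Request:
arm_command(
  plan=[
    [[40,-1,0],[0,0,-0.1],1],
    [[40,-1,0],[0,0,-0.1],1],
    [[35,-1,0],[0,0,-0.1],1],
    [[20,-1,0],[0,0,-0.053],1],
    [[10,0,0],[0,0,0],1],
  ],
)

```text
time_s: 4.6
eef_pos: [669.4, 159.3, 241.8]
eef_rot: [0.94, 0.34, -0.001, -0.0]
ft_force: [-0.1, -0.8, -1.0]
gripper_width: 7.7
```

Request:
arm_command(
  plan=[
    [[0,0,-30],[0,0,0],1],
    [[0,0,-30],[0,0,0],1],
    [[0,0,-8],[0,0,0],1],
    [[0,0,0],[0,0,0],1],
    [[0,0,0],[0,0,0],1],
  ],
)

```text
time_s: 5.1
eef_pos: [668.4, 160.0, 176.6]
eef_rot: [0.94, 0.341, 0.0, 0.0]
ft_force: [0.4, -0.4, -0.8]
gripper_width: 7.6
```

```bash
python3 - <<'E'
from look import *
s=sense();print(s["eef_pos"],axis(s),s["time_s"],s["ft_force"])
ims=[]
for n in("wrist","top","scene"):
    p,d,c=cap(n);save("c_"+n,p);np.savez("c_"+n,p=p,d=d,W=world(d,c));W=world(d,c);head(p,W,n);key(p,W,n,(668,160,105));ims.append((p,c))
    # project predicted key axis & mouth
a=ims[0][0]; 
b=cv2.resize(ims[2][0][140:260,290:410],(400,400),interpolation=2)
save("c_mix",np.hstack([cv2.resize(a[:, 120:520],(400,400)),b]))
E
```

```text
[668.40113845 159.99019574 176.61173628] (np.float64(-50.09630893501457), array([ 8.57967956e-04,  2.65131720e-04, -9.99999597e-01])) 5.1 [ 0.37021684 -0.38283532 -0.77765855]
wrist circ 668.2 158.0 33.8 z 58.3
 comps [[689.  175.3  58.1]
 [650.4 178.9  58.2]
 [685.6 136.6  58.4]]
wrist key 2629 (array([663. , 163.5]), array([70.1, 23.5]), 38.2, array([680.4, 169.1, 188.2])) z [127.6 193.9]
top circ 668.0 160.8 33.9 z 58.2
 comps [[647.8 143.3  57.5]]
top key 75 (array([647.1, 142.9]), array([14.2,  8.3]), 39.7, array([643.4, 142.1, 172.6])) z [120.5 191.4]
scene circ 666.7 158.2 34.8 z 57.2
 comps [[647.3 141.9  56.6]]
scene key 220 (array([666.1, 157. ]), array([70.6,  9.8]), 37.3, array([643.1, 139.8, 184.5])) z [121.4 190.1]
```

View pics/c_mix.png

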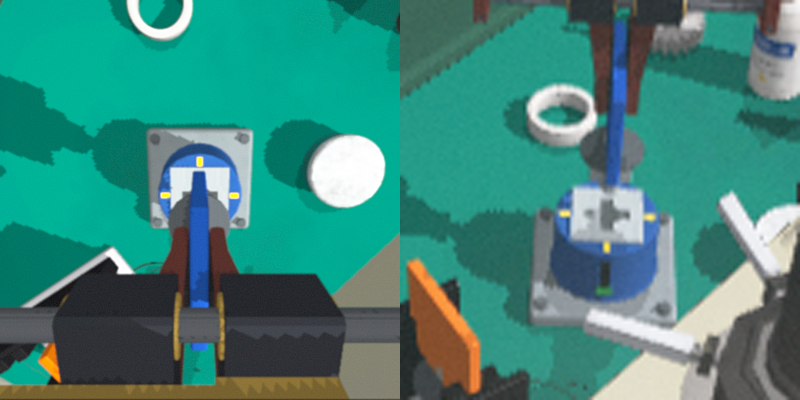

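Wrist (left): strokes at (164,196), (234,196) and (200,161), with the plate at about 200, so it is nearly centred sideways. I refine this per camera in the plate axes.

```bash
cat > rel.py <<'E'
from look import *
t=np.radians(-50.1);a=np.array([np.cos(t),np.sin(t)]);b=np.array([-a[1],a[0]])
def mid(v): 
    lo,hi=np.percentile(v,[0.5,99.5]);return round((lo+hi)/2,1),round(hi-lo,1)
def run(n,p,W,tcp,top):
    z=W[...,2];xy=W[...,:2]-tcp[:2]; A=xy@a;B=xy@b; near=np.hypot(A,B)<60
    h=colmask(p,103,127,110)&near
    for nm,m in(("edge",h&(z>top-2)&(z<top+3)),("plate",h&(z>top-60)&(z<top+3)),("collar",near&~h&(abs(z-(top-72))<4)&(np.hypot(A,B)<26)),("face",near&(abs(z-58)<4)&(np.hypot(A,B)<40))):
        if m.sum()>8: print(n,nm,m.sum(),"A",mid(A[m]),"B",mid(B[m]),"z",np.median(z[m]).round(1))
    s=colmask(p,20,35,90)&near&(abs(z-58)<5);k,l,st,_=cv2.connectedComponentsWithStats(s.astype(np.uint8))
    print(n,"strokes AB",[(round(A[l==i].mean(),1),round(B[l==i].mean(),1)) for i in range(1,k) if st[i,4]>3])
E
python3 - <<'E'
from rel import *
tcp=np.array([668.4,160.0,176.6])
for n in("wrist","top","scene"):
    D=np.load(f"c_{n}.npz"); run(n,D["p"],D["W"],tcp,190)
E
```

```text
wrist edge 1518 A (np.float64(0.8), np.float64(7.9)) B (np.float64(-1.9), np.float64(68.4)) z 188.7
wrist plate 2553 A (np.float64(1.1), np.float64(8.5)) B (np.float64(-1.7), np.float64(68.9)) z 188.2
wrist collar 1169 A (np.float64(0.8), np.float64(38.5)) B (np.float64(2.9), np.float64(26.4)) z 118.5
wrist face 2974 A (np.float64(1.4), np.float64(65.4)) B (np.float64(5.9), np.float64(50.9)) z 58.4
wrist strokes AB [(np.float64(1.5), np.float64(25.6)), (np.float64(-26.0), np.float64(-1.7)), (np.float64(29.0), np.float64(-1.8))]
top edge 19 A (np.float64(-0.9), np.float64(6.6)) B (np.float64(-29.5), np.float64(7.6)) z 190.2
top plate 70 A (np.float64(-0.6), np.float64(8.3)) B (np.float64(-27.4), np.float64(13.9)) z 174.0
top face 234 A (np.float64(-0.3), np.float64(63.5)) B (np.float64(-4.9), np.float64(53.3)) z 58.2
top strokes AB [(np.float64(-0.4), np.float64(-26.5))]
scene edge 66 A (np.float64(0.4), np.float64(6.0)) B (np.float64(-3.5), np.float64(66.6)) z 188.9
scene plate 206 A (np.float64(-0.2), np.float64(7.8)) B (np.float64(-4.1), np.float64(68.8)) z 185.8
scene collar 161 A (np.float64(-0.4), np.float64(36.8)) B (np.float64(-2.1), np.float64(37.4)) z 118.3
scene face 501 A (np.float64(0.3), np.float64(65.5)) B (np.float64(-3.6), np.float64(63.4)) z 57.6
scene strokes AB [(np.float64(0.3), np.float64(-27.8))]
```

Head minus key is about +0.4 mm (A) and +0.2 mm (B), and the turn matches within 0.2°. Key centre is about 40.3 below the TCP, so home is at TCP z of about 120. I descend in steps, watching the force.

Request:
arm_command(
  plan=[
    [[0.4,-0.2,-10],[0,0,0],1],
    [[0,0,-10],[0,0,0],1],
    [[0,0,-9],[0,0,0],1],
    [[0,0,0],[0,0,0],1],
    [[0,0,0],[0,0,0],1],
  ],
  grip_force=45,
)

```text
time_s: 5.75
eef_pos: [668.2, 159.6, 146.0]
eef_rot: [0.94, 0.341, -0.001, -0.0]
ft_force: [0.2, -0.7, -2.1]
gripper_width: 7.7
```

Request:
arm_command(
  plan=[
    [[0,0,-2],[0,0,0],1],
    [[0,0,-2],[0,0,0],1],
    [[0,0,-2],[0,0,0],1],
    [[0,0,0],[0,0,0],1],
  ],
)

```text
time_s: 6.15
eef_pos: [668.6, 159.6, 140.5]
eef_rot: [0.94, 0.341, 0.0, -0.0]
ft_force: [1.2, 0.7, -1.9]
gripper_width: 7.9
```

There is no contact force with the splines about 4 mm below the face, so it has entered. Continuing.

Request:
arm_command(
  plan=[
    [[0,0,-3],[0,0,0],1],
    [[0,0,-3],[0,0,0],1],
    [[0,0,-3],[0,0,0],1],
    [[0,0,0],[0,0,0],1],
    [[0,0,0],[0,0,0],1],
  ],
)

```text
time_s: 6.65
eef_pos: [668.6, 159.7, 131.4]
eef_rot: [0.94, 0.341, 0.0, -0.0]
ft_force: [1.6, 0.9, -2.8]
gripper_width: 7.9
```

Request:
arm_command(
  plan=[
    [[0,0,-3],[0,0,0],1],
    [[0,0,-2],[0,0,0],1],
    [[0,0,-2],[0,0,0],1],
    [[0,0,-2],[0,0,0],1],
    [[0,0,0],[0,0,0],1],
  ],
)

```text
time_s: 7.15
eef_pos: [668.8, 159.6, 123.2]
eef_rot: [0.94, 0.341, 0.0, 0.0]
ft_force: [-1.9, 0.5, 6.4]
gripper_width: 7.8
```

Request:
arm_command(
  plan=[
    [[0,0,-1.5],[0,0,0],1],
    [[0,0,-1.5],[0,0,0],1],
    [[0,0,0],[0,0,0],1],
    [[0,0,0],[0,0,0],1],
  ],
)

```text
time_s: 7.55
eef_pos: [668.8, 159.6, 121.6]
eef_rot: [0.94, 0.341, 0.001, 0.0]
ft_force: [-1.8, 0.7, 13.3]
gripper_width: 8.0
```

Request:
arm_command(
  plan=[
    [[0,0,-1],[0,0,0],1],
    [[0,0,0],[0,0,0],1],
    [[0,0,0],[0,0,0],1],
  ],
)

```text
time_s: 7.85
eef_pos: [668.8, 159.7, 121.5]
eef_rot: [0.94, 0.341, 0.001, 0.0]
ft_force: [-5.3, -0.4, 19.4]
gripper_width: 7.8
```

TCP stalls at 121.5 while the force rises to 19 N, which fits the collar resting on the face. Checking with the cameras.

```bash
python3 - <<'E'
from rel import *
s=sense();print(s["eef_pos"],axis(s),s["time_s"],s["ft_force"])
ims=[]
for n in("wrist","scene","top"):
    p,d,c=cap(n);save("d_"+n,p);W=world(d,c);run(n,p,W,s["eef_pos"],134);ims.append(p)
    m=colmask(p,5,22)&(W[...,2]>100)&(W[...,2]<145)&(abs(W[...,0]-510)<50)&(W[...,1]<230);print("spare",fit(W[m]) if m.sum()>5 else 0)
save("d_mix",np.hstack([cv2.resize(ims[0][:,120:520],(400,400)),cv2.resize(ims[1][150:250,300:400],(400,400),interpolation=2)]))
E
```

```text
[668.79431535 159.66435292 121.53174227] (np.float64(-50.126948441872685), array([ 1.48356839e-03,  2.17545300e-04, -9.99998876e-01])) 7.85 [-5.34173778 -0.37519022 19.36018815]
wrist edge 1962 A (np.float64(0.8), np.float64(7.9)) B (np.float64(-2.2), np.float64(68.9)) z 133.4
wrist plate 2569 A (np.float64(1.1), np.float64(8.6)) B (np.float64(-1.8), np.float64(69.0)) z 133.2
wrist collar 2378 A (np.float64(0.2), np.float64(48.4)) B (np.float64(2.5), np.float64(37.6)) z 60.7
wrist face 3864 A (np.float64(0.8), np.float64(65.6)) B (np.float64(3.8), np.float64(55.6)) z 58.1
wrist strokes AB [(np.float64(-26.5), np.float64(-1.6)), (np.float64(28.4), np.float64(-1.7))]
spare 0
scene edge 56 A (np.float64(-0.7), np.float64(6.2)) B (np.float64(-2.8), np.float64(68.8)) z 132.9
scene plate 177 A (np.float64(-0.6), np.float64(7.9)) B (np.float64(-4.1), np.float64(70.8)) z 130.1
scene collar 195 A (np.float64(-0.6), np.float64(44.9)) B (np.float64(-0.5), np.float64(45.1)) z 61.7
scene face 401 A (np.float64(-0.6), np.float64(66.3)) B (np.float64(-3.5), np.float64(64.3)) z 57.3
scene strokes AB []
spare (array([507.5, 145.9]), array([70.5,  8.8]), 75.0, array([504.7, 141.4, 118.5]))
top edge 13 A (np.float64(-1.1), np.float64(7.2)) B (np.float64(-30.2), np.float64(7.5)) z 133.9
top plate 55 A (np.float64(-1.3), np.float64(7.4)) B (np.float64(-28.3), np.float64(12.9)) z 114.5
top collar 23 A (np.float64(-0.1), np.float64(42.0)) B (np.float64(-16.7), np.float64(10.0)) z 59.6
top face 124 A (np.float64(-3.3), np.float64(57.6)) B (np.float64(-10.6), np.float64(41.8)) z 57.8
top strokes AB []
spare 0
```

View pics/d_mix.png

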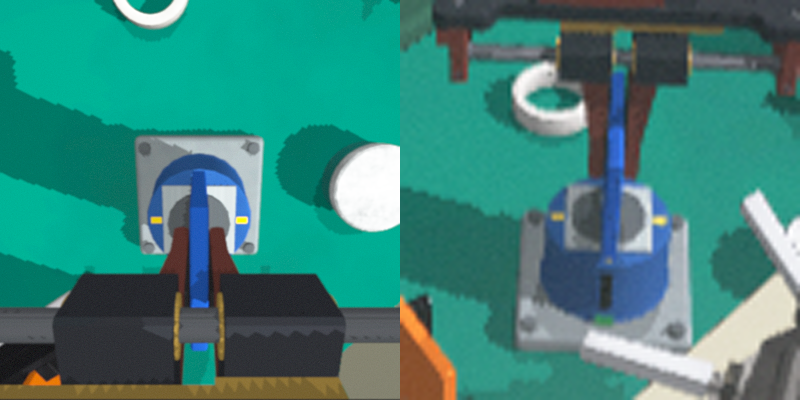

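Request:
arm_command(
  plan=[
    [[0,0,-1],[0,0,0],1],
    [[0,0,0],[0,0,0],1],
    [[0,0,0],[0,0,0],1],
  ],
)

```text
time_s: 8.3
eef_pos: [668.8, 159.6, 121.5]
eef_rot: [0.94, 0.341, 0.001, 0.0]
ft_force: [-6.8, -1.1, 25.1]
gripper_width: 7.8
```

```bash
python3 - <<'E'
from rel import *
s=sense();print(s["eef_pos"],s["ft_force"])
for n in("wrist","scene"):
    p,d,c=cap(n);W=world(d,c);z=W[...,2];xy=W[...,:2]-(668.2,158.2 if n=="wrist" else 158.5);A=xy@a;B=xy@b;r=np.hypot(A,B)
    if n=="scene": save("e",cv2.resize(p[150:250,300:400],(600,600),interpolation=2))
    q=p.astype(int);grey=(q.max(-1)-q.min(-1)<30)&(z<80)&(z>40);br=q.mean(-1)
    st=grey&(br>150)&(np.maximum(abs(A),abs(B))<24)&(r>22); co=grey&(br<140)&(r<19)
    bl=colmask(p,100,127,110)&(r>28)&(r<34)&(z>50)&(z<70)
    for k,m in(("steel",st),("collar",co),("bluerim",bl)): print(n,k,m.sum(),np.percentile(z[m],[10,50,90]).round(1) if m.sum() else 0)
    m=colmask(p,50,75,150)&(r<50)&(z>10)&(z<60)
    h=colmask(p,103,127,110)&(r<60)&(z>129);print(" edge",np.median(z[h]).round(1))
E
```

```text
[668.79374066 159.64623693 121.50703418] [-6.81305653 -1.12961348 25.13707095]
wrist steel 896 [58.8 59.6 60.3]
wrist collar 1053 [62.7 63.5 64.3]
wrist bluerim 1595 [55.6 57.3 58.3]
 edge 133.4
scene steel 35 [57.  58.4 59.6]
scene collar 106 [60.9 62.2 63.6]
scene bluerim 134 [53.1 56.2 57.9]
 edge 132.4
```

The collar top reads 3.9 mm above the steel in the wrist view and 3.8 mm in the scene view, against a nominal 4.0. The TCP does not advance when pressed harder, so the key is home. Handing in.

```bash
python3 -c "
from rig import robot,sense
print(robot.finish_job());s=sense();print(s['time_s'],s['eef_pos'],s['ft_force'],s['gripper_width'])"
```

```text
the job is handed in; nothing more can be done
None
the job is handed in; nothing more can be done
```

I lifted the smaller blue key out of the rack, turned it -34.5° to line up with the grooves, and pushed it home. I handed the job in at about 8.4 s, still gripping and pressing. The interface reports no verdict.

**Last checks:**
- **Seating:** the collar top was 3.9 mm (wrist) and 3.8 mm (scene) above the steel, against a nominal 4.0 mm. The TCP stayed at z = 121.5 mm while the push rose from 13 to 25 N, so the collar is on the face.
- **Grip:** the opening was 7.8 mm on the 8 mm plate. Between hover and home the key and the TCP moved down by the same amount within 0.2 mm, so there was no slip.
- **Alignment:** the tool was within about 0.2° of vertical and of the groove angle.
- **Other parts:** the orange key measured within about 1 mm of its position before the carry, still in the rack. I did not re-measure the grease tin or the bearing ring; both stood clear of the arm in the last picture.

**Disagreements:**
- The cameras differed by 1 to 2 mm in absolute position, so I used differences taken within one camera.
- An early reading put the key 1.3 mm too high because the lower blue rim had been counted as the steel face. Measuring the steel alone resolved it.
- I did not measure the plunger itself; its travel is inferred from the collar being seated.

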